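# Swap the folding print stands

### The job

The print on the blue stand has been packed, and the next one goes on the orange stand. Fold the open blue stand down flat and snap the folded orange stand fully open, in either order, leaving the grey stand folded as it is.

Things in the scene. Friction and masses are not known exactly. Their poses are not given: they have to be found in the camera images.
- orange_back (a joint): Angle (rad) of the back of the orange printed folding stand; starts folded. 0 = folded, back level over the foot; 1.92 (110 deg) = open, leaning back past upright on its stop. Over-centre spring, dead centre 0.96: snaps to the nearer end; some 2 to 2.5 N at the roller moves it off an end. Foot 90 x 64 mm, fixed on a 3 mm mat.
- orange_grip (a point): Centre of the ribbed grip roller (diameter 16 mm, 26 mm long) at the free end of the orange back; pinch it from above over its length. +y along roller and hinge; +x along the back to the hinge axis, 105 mm away; +z is the face that is up when folded. Folded: 33 mm above the bench, 22 mm in front of the foot. Open: 132 mm up, 36 mm behind the hinge.
- blue_back (a joint): Angle (rad) of the back of the blue printed folding stand; starts open. 0 = folded, back level over the foot; 1.92 (110 deg) = open, leaning back past upright on its stop. Over-centre spring, dead centre 0.96: snaps to the nearer end; some 2 to 2.5 N at the roller moves it off an end. Built like the orange one.
- blue_grip (a point): Centre of the ribbed grip roller (diameter 16 mm, 26 mm long) at the free end of the blue back; axes and offsets as for orange. The back is a 46 mm wide, 6 mm thick frame that narrows, 68 mm from the hinge, to a 16 mm wide neck carrying the roller. The level hinge axis is 33 mm above the bench.
- grey_back (a joint): Angle (rad) of the back of the grey printed folding stand; starts folded. 0 = folded, back level over the foot; 1.92 (110 deg) = open, leaning back past upright on its stop. Over-centre spring, dead centre 0.96: snaps to the nearer end; some 2 to 2.5 N at the roller moves it off an end. Built like the orange one; leave folded.
- grey_grip (a point): Centre of the ribbed grip roller (diameter 16 mm, 26 mm long) at the free end of the grey back; axes and offsets as for orange. The three stands are side by side in any order, 160 mm or more between centres, each turned a little.
Not all that is in view belongs to the job. Leave any pink or yellow look-alike of the part that bears orange_back alone.

How it is judged:
By the outcome, as a careful person would: the job done as asked, in the order asked, and still so for the second after the job is handed in, with the robot touching nothing.
It also fails if it takes over 50 s, if anything falls off the work surface, if the arm or the gripper's body presses on something with over 40 N, if the wrist force passes 120 N, or if a joint passes its speed limit or range.

### The arm

A 6-joint arm with a two-finger parallel gripper is mounted at the origin on the work surface. World frame = base frame: x ahead of the robot, y to its left, z up, the work surface at z = 0. Lengths are in mm, angles in rad, forces in N, time in s.
With the tool pointing down it reaches from about 325 to 925 mm from the base axis. Payload 3.1 kg.
Tool frame: the origin (TCP) lies midway between the tips of the shut fingers; the grasp point (between the pads) lies 19 mm behind it; z points along the fingers, y is the line along which they close (so a half turn about z gives the same grasp; the last joint's range is limited). The gripper opens to 85 mm and grips with 20 to 120 N. Pads are 22 mm wide; open, the fingers measure 114 mm over their backs; the gripper's body (76 mm by 85 mm) begins 54 mm behind the grasp point. The pads swing forward as they close: fully open they stand 13 mm farther back than shut.
Start: joints at [1.04, 0.217, 1.613, -0, 1.311, -0.112], TCP at [254.149, 571.006, 231.3] pointing down, gripper open.
Joint ranges: [-2.75, 2.75], [-0.78, 2.1], [0.31, 2.55], [-1.13, 4.27], [0.13, 2.63], [-2.58, 2.58]. Speed limits (rad/s): [2.79, 2.79, 3.14, 3.14, 3.14, 3.14].

### API

Orientations are given as a unit quaternion [x, y, z, w].
In Python, from station import readout, optics, robot gives the robot as it stands.
- The arm moves only by the shell command python3 -m crank 'ROWS' [FORCE]. ROWS is JSON, a list that holds one entry, the list of rows, each a list of 5 numbers: the shift along the tool's x, y, z in mm, then the turn about the tool's z in rad, then the finger opening in mm, from 0 to 85.4. In form: [[[tx, ty, tz, spin, jaw], ...]]. A call has 1 to 5 rows; each row is the pose to reach, as a shift and turn from the pose commanded when the call began, along the tool's axes at that moment; what a row does not reach only later rows make up. A row lasts 1/12 s, in which the tool goes at most 41.7 mm and 7.16 degrees, less where a joint would pass 70% of its speed; a pose out of reach is approached as far as the arm can. A call with a gripper value outside its range is refused whole. The fingers move at their own pace and stop on an object; FORCE is the grip in N (left out, the last holds). Time passes only in rows, so rows that repeat a pose let the fingers close. It gives the time, the measured TCP pose, the force, the opening and the grip force at its end, in the units of the state.
- readout.state(): the state, without advancing time (a new reading comes with each control period).
- optics.get_image(name): name is "side" or "top"; returns a dict with "pixels" (420x560x3 uint8, red, green, blue), "mtx" (3x3 intrinsics, pixels), "distortion" ([k1, k2, p1, p2, k3] as OpenCV has them; the pictures are not rectified), "position" and "orientation" of the camera in the world. Camera axes: x right, y up, looking along -z (the intrinsics and any distortion apply to the point x, -y, -z); pixel columns grow to the right and rows downward; lengths in mm; the calibration is good to about 2 mm. A picture is of the moment at which its call begins. There is no depth.
- robot.sign_off(): hands the job in; it is judged then, once.
The state is a dict: "time_s": time; "qpos": joint angles; "joint_velocities": joint speeds; "joint_efforts": joint torques, N m; "tool_pos": TCP position; "orientation": TCP orientation; "ft_force": force on the tool from outside, world axes, zero at the start; "ft_torque": the same for the moment, N m; "opening": finger opening in mm; "gripper_force": force on a finger pad.
Only numpy, scipy, OpenCV 4.12 (cv2) and the standard library are available. Lean on these libraries where they do the work, as an engineer would, in place of code of your own. Each camera call takes 0.05 s, during which the arm holds its last target. There are 200 camera calls.

## Working session

There is one attempt and no reset: what is moved stays moved. The work goes in short steps, Python scripts to look and compute and a shell command to move; the robot and the scene stay as the last step left them, time stands still between calls to the robot, and variables do not carry over. Pictures are saved under pics/ and viewed, at most 10 in all, crops included, and the job is handed in when it is done.

```bash
mkdir -p pics; ls; python3 - <<'E'
from station import readout, optics
import cv2,pickle
s=readout.state();print(s)
for n in("top","side"):
    d=optics.get_image(n);pickle.dump(d,open(f"pics/{n}0.pkl","wb"))
    cv2.imwrite(f"pics/{n}0.png",d["pixels"][:,:,::-1]);print({k:v for k,v in d.items() if k!="pixels"})
E
```

```text
pics
{'time_s': 0.0, 'qpos': array([ 1.03981456e+00,  2.17825016e-01,  1.61495219e+00,  1.83493812e-05,
        1.31132468e+00, -1.12196636e-01]), 'joint_velocities': array([ 4.35351171e-06, -1.74519313e-03,  1.99391083e-03,  5.43082151e-04,
       -9.02924316e-04, -3.20361619e-04]), 'joint_efforts': array([ 9.41660546e-04, -3.96848309e+01, -3.03854191e+01, -6.81612437e-05,
        9.54889983e-03, -2.09397035e-05]), 'tool_pos': array([253.70313313, 570.27555198, 229.91492035]), 'orientation': array([ 2.07867924e-01,  9.78156098e-01, -1.18749531e-03, -4.04962510e-04]), 'ft_force': array([-0.14705563, -0.48885009,  0.75782966]), 'ft_torque': array([ 0.01457133, -0.00948772, -0.02880044]), 'gripper_force': 0.0, 'opening': 85.52712119940375}
{'mtx': array([[446.3553976 ,   0.        , 281.15815727],
       [  0.        , 446.3553976 , 213.19596302],
       [  0.        ,   0.        ,   1.        ]]), 'distortion': array([-0.11885379,  0.        ,  0.        ,  0.        ,  0.        ]), 'position': array([ 348.36363494,   26.13302938, 1118.91522992]), 'orientation': array([ 0.0196492 , -0.0220763 , -0.70150814,  0.71204836])}
{'mtx': array([[479.97018022,   0.        , 280.1734272 ],
       [  0.        , 479.97018022, 211.84945802],
       [  0.        ,   0.        ,   1.        ]]), 'distortion': array([-0.12326443,  0.        ,  0.        ,  0.        ,  0.        ]), 'position': array([ -96.24079723, -475.698832  ,  730.00722359]), 'orientation': array([ 0.36330817, -0.16115665, -0.35803799,  0.84489319])}
```

View pics/top0.png

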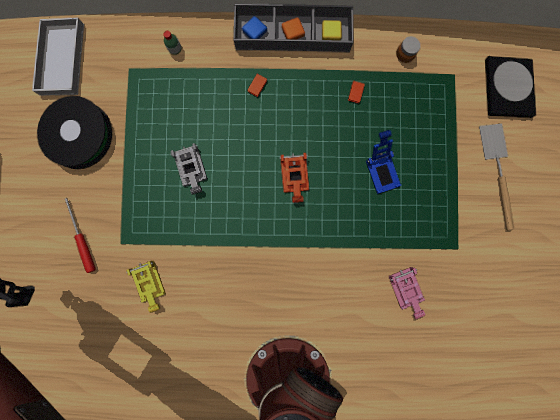

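View pics/side0.png

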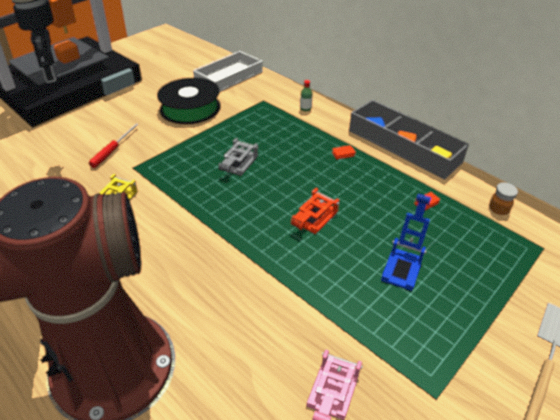

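```bash
cat > h.py <<'E'
import numpy as np,cv2,pickle
from scipy.spatial.transform import Rotation as R
def ray(d,uv):
    p=cv2.undistortPoints(np.array(uv,float).reshape(-1,1,2),d["mtx"],d["distortion"])[:,0]
    v=np.c_[p[:,0],-p[:,1],-np.ones(len(p))]
    return d["position"],R.from_quat(d["orientation"]).apply(v)
def plane(d,uv,z):
    o,v=ray(d,uv); return (o+v*((z-o[2])/v[:,2])[:,None])[:,:2]
def proj(d,P):
    q=R.from_quat(d["orientation"]).inv().apply(np.atleast_2d(P)-d["position"])
    return cv2.undistortPoints and cv2.projectPoints((q*[1,-1,-1]).reshape(-1,1,3),np.zeros(3),np.zeros(3),d["mtx"],d["distortion"])[0][:,0]
def tri(d1,u1,d2,u2):
    (o1,v1),(o2,v2)=ray(d1,u1),ray(d2,u2)
    A=np.c_[v1[0],-v2[0]];t=np.linalg.lstsq(A,o2-o1,rcond=None)[0]
    a,b=o1+t[0]*v1[0],o2+t[1]*v2[0];return (a+b)/2,np.linalg.norm(a-b)
E
python3 - <<'E'
from h import *
t=pickle.load(open("pics/top0.pkl","rb"));s=pickle.load(open("pics/side0.pkl","rb"))
def c(d,x,y,w=60,h=75):
    return cv2.resize(d["pixels"][y:y+h,x:x+w,::-1],None,fx=4,fy=4,interpolation=cv2.INTER_CUBIC)
a=np.hstack([c(t,265,135),c(t,355,125)]);b=np.hstack([c(s,285,175),c(s,380,185,60,75)])
b2=c(s,380,215)
cv2.imwrite("pics/crop0.png",np.vstack([a,b]))
for n,d in(("top",t),("side",s)):
    hsv=cv2.cvtColor(d["pixels"],cv2.COLOR_RGB2HSV)
    for name,lo,hi in(("orange",(3,150,80),(14,255,255)),("blue",(108,150,50),(128,255,255))):
        m=cv2.inRange(hsv,lo,hi);k,l,st,ce=cv2.connectedComponentsWithStats(m)
        for i in range(1,k):
            if st[i,4]>60:print(n,name,st[i],ce[i])
E
```

```text
top orange [282  18  23  21 328] [292.6554878   28.03658537]
top orange [248  74  19  23 243] [256.82716049  84.53909465]
top orange [348  81  17  22 247] [355.98380567  91.58704453]
top orange [281 153  28  49 823] [294.66221142 176.5200486 ]
top blue [242  17  25  22 335] [253.97313433  27.74925373]
top blue [366 130  35  64 897] [383.12374582 164.7580825 ]
side orange [  0   0  15  17 204] [6.13235294 6.99509804]
side orange [  46    0   52   63 2069] [70.05654906 26.73948768]
side orange [103   0  24  42 677] [114.52584934  19.25849335]
side orange [  3  23  32  35 709] [18.06346968 39.83921016]
side orange [398 130  19  11 110] [407.98181818 134.85454545]
side orange [ 89 140  30  28 107] [103.02803738 153.61682243]
side orange [332 145  24  14 243] [343.41563786 151.60082305]
side orange [ 291  188   48   46 1097] [314.8331814  212.49772106]
side orange [426 192  14  18 113] [432.7699115  199.48672566]
side orange [491 194  22  20 180] [501.10555556 204.65      ]
side blue [367 117  18   9  87] [377.01149425 120.        ]
side blue [ 382  194   47   97 1517] [407.2966381 250.8589321]
```

View pics/crop0.png

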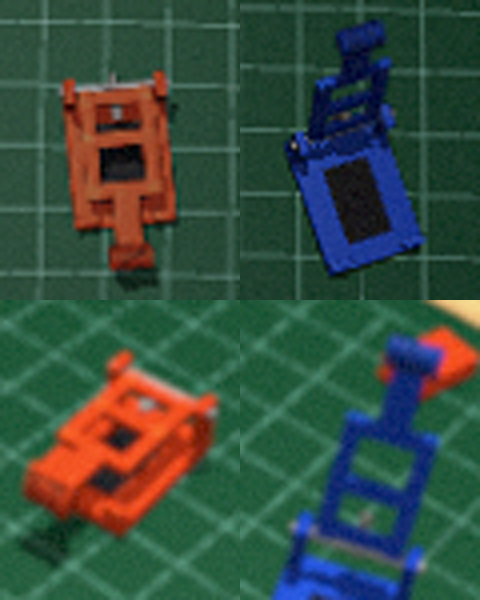

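```bash
cat > m.py <<'E'
from h import *
t=pickle.load(open("pics/top0.pkl","rb"));s=pickle.load(open("pics/side0.pkl","rb"))
def rep(n,g,l,r,zg,zh=36):
    G=plane(t,[g],zg)[0];L,Rr=plane(t,[l,r],zh);H=(L+Rr)/2
    print(n,"grip",G,"hinge",H,"d",np.linalg.norm(H-G),"dir g->h deg",np.degrees(np.arctan2(*(H-G)[::-1])),"post axis+90",np.degrees(np.arctan2(*(L-Rr)[::-1]))-90)
rep("orange",(297.6,198.7),(282,157.2),(304.5,154.8),33)
rep("blue",(385.1,134.3),(368,161.5),(392.3,154),132)
print(tri(t,(297.6,198.7),s,(297,220.7)),tri(t,(385.1,134.3),s,(422.7,198.5)))
# foot front corners of blue
F=plane(t,[(355+92/4-.4,125+273/4-.4),(355+184/4-.4,125+242/4-.4)],12);print("foot front",F,F.mean(0))
F=plane(t,[(265+78/4,135+228/4),(265+174/4,135+220/4)],12);print("orange foot front",F,F.mean(0))
from station import readout
q=readout.state()["orientation"];print(R.from_quat(q).as_matrix().round(3))
E
python3 m.py
```

```text
orange grip [448.6249994  -16.75631765] hinge [553.43479598  -4.72000485] d 105.49865537266932 dir g->h deg 6.5511247012782166 post axis+90 7.102922850745401
blue grip [ 589.15551255 -209.48448513] hinge [ 553.25678716 -219.65276746] d 37.3110231636187 dir g->h deg -164.18527273604894 post axis+90 18.290263008842047
(array([447.45122001, -15.91039955,  38.92149356]), np.float64(1.7448499101238475)) (array([ 588.55750519, -208.69015958,  131.5114164 ]), np.float64(2.1966362658132805))
foot front [[ 468.53472229 -218.25805231]
 [ 489.21190317 -277.00796428]] [ 478.87331273 -247.6330083 ]
orange foot front [[466.82496254  15.27246504]
 [472.77295261 -44.52020455]] [469.79895757 -14.62386976]
[[-0.914  0.407 -0.001]
 [ 0.407  0.914 -0.002]
 [ 0.    -0.002 -1.   ]]
```

```bash
cat > go.py <<'E'
# usage: go.py x y z [yaw of tool y, deg] : shift in tool axes still to go
import sys;from h import *;from station import readout
s=readout.state();M=R.from_quat(s["orientation"]).as_matrix();a=[float(v) for v in sys.argv[1:]]
yaw=np.degrees(np.arctan2(M[1,1],M[0,1]))
print("t",s["time_s"],"pos",s["tool_pos"].round(1),"yaw",yaw.round(2),"F",s["ft_force"].round(1),"open",round(s["opening"],1))
if len(a)>2:print("shift",(M.T@(np.array(a[:3])-s["tool_pos"])).round(1),"spin",-np.radians(a[3]-yaw).round(3) if len(a)>3 else "")
E
python3 -m crank '[[[-417,-457,0,-0.535,50],[-417,-457,0,-0.535,50],[-417,-457,0,-0.535,50],[-417,-457,0,-0.535,50],[-417,-457,0,-0.535,50]]]' 20; python3 go.py 448.5 -16.5 80 96.7
```

```text
time_s: 0.52
tool_pos: [318.6, 375.0, 230.7]
orientation: [-0.061, 0.998, -0.0, -0.0]
ft_force: [1.1, 0.3, 0.3]
opening: 50.1
gripper_force: 0.0
t 0.5167 pos [318.6 375.  230.7] yaw 96.99 F [1.1 0.3 0.3] open 50.1
shift [ -81.4 -404.3  150.8] spin 0.005
```

```bash
python3 -m crank '[[[-81,-404,0,0,50],[-81,-404,0,0,50],[-81,-404,0,0,50],[-81,-404,0,0,50],[-81,-404,0,0,50]]]' >/dev/null; python3 go.py 448.5 -16.5 80 96.7
```

```text
t 0.9333 pos [383.  176.7 231. ] yaw 96.69 F [1.4 0.1 0.8] open 50.1
shift [ -42.6 -199.5  151. ] spin -0.0
```

```bash
python3 -m crank '[[[-42,-199,60,0,50],[-42,-199,60,0,50],[-42,-199,60,0,50],[-42,-199,60,0,50],[-42,-199,60,0,50]]]' >/dev/null; python3 go.py 448.5 -16.5 80 96.7
```

```text
t 1.35 pos [446.7 -12.8 171.7] yaw 96.64 F [ 0.8 -0.1  0.5] open 49.8
shift [-1.3 -3.9 91.7] spin -0.001
```

```bash
python3 -m crank '[[[0,-1,92,0,50],[0,-1,92,0,50],[0,-1,92,0,50],[0,-1,92,0,50],[0,-1,92,0,50]]]' >/dev/null; python3 go.py 448.5 -16.5 14 96.7
python3 - <<'E'
from h import *
from station import optics
o=[]
for n,x,y in(("top",240,130),("side",240,130)):
    d=optics.get_image(n);pickle.dump(d,open(f"pics/{n}1.pkl","wb"))
    o.append(cv2.resize(d["pixels"][y:y+140,x:x+130,::-1],None,fx=3,fy=3,interpolation=cv2.INTER_CUBIC))
cv2.imwrite("pics/c1.png",np.hstack(o))
E
```

```text
t 1.7667 pos [446.9 -11.5  80.7] yaw 96.69 F [ 0.6 -0.  -0. ] open 49.7
shift [-1.1 -5.2 66.7] spin -0.0
```

View pics/c1.png

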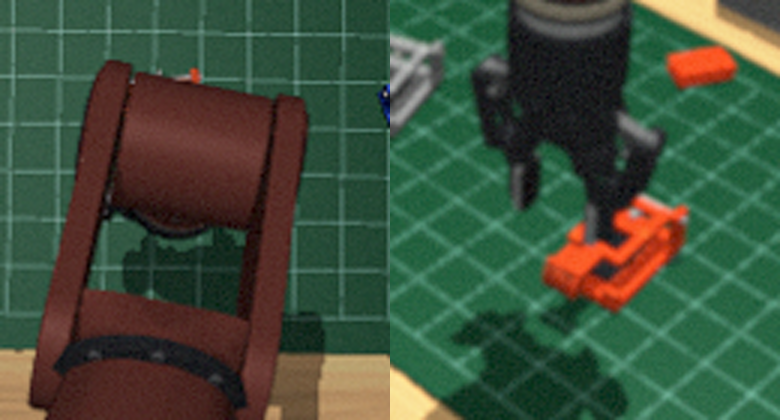

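```bash
python3 -m crank '[[[-1,-5,20,0,50],[-1,-5,45,0,50],[-1,-5,66,0,50],[-1,-5,66,0,50]]]' >/dev/null; python3 go.py 448.5 -16.5 14 96.7; python3 -m crank '[[[0,0,0,0,15],[0,0,0,0,15],[0,0,0,0,15],[0,0,0,0,15],[0,0,0,0,15]]]' 25;
```

```text
t 2.2 pos [447.4 -16.   13.5] yaw 96.72 F [-0.5 -0.6  0.2] open 49.6
shift [-1.  -0.7 -0.5] spin 0.0
time_s: 2.62
tool_pos: [450.7, -16.1, 16.7]
orientation: [-0.058, 0.998, 0.0, 0.002]
ft_force: [-1.2, 5.5, 7.3]
opening: 25.3
gripper_force: 27.9
```

```bash
python3 -m crank '[[[-0.5,0,-10.5,0,15],[-2,0,-21,0,15],[-6.4,0,-36,0,15],[-12.9,0,-50.3,0,15],[-18.3,0,-59.3,0,15]]]' 35
```

```text
time_s: 3.03
tool_pos: [466.7, -14.2, 74.8]
orientation: [-0.058, 0.998, 0.0, -0.0]
ft_force: [0.8, 2.1, -5.3]
opening: 25.2
gripper_force: 34.7
```

```bash
python3 -m crank '[[[-6.4,0,-8.3,0,15],[-13.5,0,-16,0,15],[-25.6,0,-26,0,15],[-39,0,-34.3,0,15],[-53.6,0,-40.3,0,15]]]' 35
```

```text
time_s: 3.45
tool_pos: [519.3, -8.5, 114.7]
orientation: [-0.058, 0.998, -0.0, -0.002]
ft_force: [-3.7, 0.3, -1.6]
opening: 25.0
gripper_force: 34.4
```

```bash
python3 -m crank '[[[-15.3,0,-3.9,0,15],[-31,0,-5.4,0,15],[-46.6,0,-4.5,0,15],[-62,0,-1.3,0,15],[-67,0,0,0,15]]]' 35; python3 -m crank '[[[-2,0,0.5,0,15],[-2,0,0.5,0,15],[-2,0,0.5,0,50],[-2,0,0.5,0,50],[-2,0,0.5,0,50]]]' 35
```

```text
time_s: 3.87
tool_pos: [590.1, -0.7, 115.5]
orientation: [-0.058, 0.998, -0.0, 0.002]
ft_force: [-0.1, 2.2, 4.1]
opening: 25.3
gripper_force: 35.2
time_s: 4.28
tool_pos: [587.3, -0.6, 112.9]
orientation: [-0.058, 0.998, -0.0, -0.001]
ft_force: [0.4, -0.0, -0.2]
opening: 50.2
gripper_force: 0.0
```

```bash
python3 -m crank '[[[0,0,-30,0,50],[0,0,-70,0,50],[0,0,-90,0,50],[0,0,-90,0,50]]]' >/dev/null; python3 go.py 588 -208.8 200 108.5
```

```text
t 4.6167 pos [591.9  -1.  210. ] yaw 96.66 F [1.  0.2 1.1] open 50.1
shift [  28.1 -205.9   10.3] spin -0.207
```

```bash
python3 -m crank '[[[28,-206,10,-0.207,50],[28,-206,10,-0.207,50],[28,-206,10,-0.207,50],[28,-206,10,-0.207,50],[28,-206,10,-0.207,50]]]' >/dev/null;python3 -m crank '[[[0,-3,0,0,50],[0,-3,0,0,50]]]' >/dev/null; python3 go.py 588 -208.8 112 108.5
python3 - <<'E'
from h import *
from station import optics
o=[]
for n,x,y in(("top",260,110),("side",290,110)):
    d=optics.get_image(n);pickle.dump(d,open(f"pics/{n}2.pkl","wb"))
    o.append(cv2.resize(d["pixels"][y:y+180,x:x+160,::-1],None,fx=2.5,fy=2.5,interpolation=cv2.INTER_CUBIC))
cv2.imwrite("pics/c2.png",np.hstack(o))
E
```

```text
t 5.2 pos [ 584.1 -210.9  191.9] yaw 108.26 F [ 0.1  0.  -0.4] open 50.1
shift [-4.5  0.6 79.9] spin -0.004
```

View pics/c2.png

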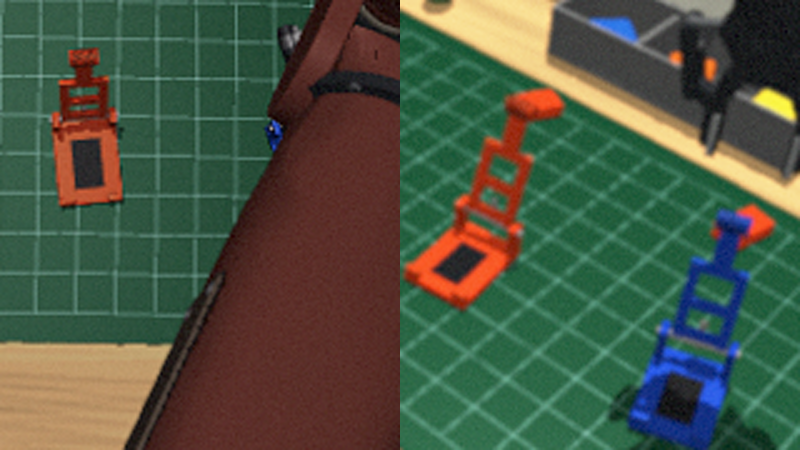

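```bash
python3 -m crank '[[[-4.5,0.5,25,0,50],[-4.5,0.5,55,0,50],[-4.5,0.5,80,0,50],[-4.5,0.5,80,0,50]]]' >/dev/null; python3 go.py 588 -208.8 112 108.5;  python3 -m crank '[[[0,0,0,0,15],[0,0,0,0,15],[0,0,0,0,15],[0,0,0,0,15],[0,0,0,0,15]]]' 35
```

```text
t 5.6333 pos [ 584.9 -202.1  106.8] yaw 108.67 F [-1.2  1.1 -1.3] open 49.9
shift [-0.7 -7.2 -5.3] spin 0.003
time_s: 6.05
tool_pos: [590.8, -208.5, 115.0]
orientation: [-0.161, 0.987, -0.003, 0.001]
ft_force: [0.8, -4.2, -7.5]
opening: 25.2
gripper_force: 38.3
```

```bash
python3 -m crank '[[[12,0,-3.6,0,15],[27.6,0,-6,0,15],[43.3,0,-6,0,15],[59,0,-3.8,0,15],[74,0,0.8,0,15]]]' 35; python3 go.py
```

```text
time_s: 6.47
tool_pos: [524.2, -232.1, 118.0]
orientation: [-0.161, 0.987, -0.004, 0.006]
ft_force: [4.5, 1.0, 1.2]
opening: 25.2
gripper_force: 37.7
t 6.4667 pos [ 524.2 -232.1  118. ] yaw 108.53 F [4.5 1.  1.2] open 25.2
```

```bash
python3 -m crank '[[[14.2,0,6.8,0,15],[27.3,0,15.7,0,15],[38.8,0,26.3,0,15],[48.7,0,38.6,0,15],[56.5,0,52.2,0,15]]]' 35; python3 -m crank '[[[5.8,0,14.7,0,15],[9.3,0,30,0,15],[10.5,0,43,0,15],[10.5,0,45,0,15],[10.5,0,45,0,15]]]' 35; python3 go.py
```

```text
time_s: 6.88
tool_pos: [468.0, -251.9, 65.9]
orientation: [-0.162, 0.987, -0.004, 0.002]
ft_force: [-5.4, -5.0, 6.2]
opening: 25.3
gripper_force: 43.6
time_s: 7.3
tool_pos: [457.3, -255.6, 18.2]
orientation: [-0.162, 0.987, -0.004, 0.001]
ft_force: [-5.8, -9.1, 0.8]
opening: 25.2
gripper_force: 44.2
t 7.3 pos [ 457.3 -255.6   18.2] yaw 108.66 F [-5.8 -9.1  0.8] open 25.2
```

Release, rise clear and back off so the cameras see all three.

```bash
python3 -m crank '[[[0,0,0,0,50],[0,0,0,0,50],[0,0,0,0,50],[0,0,0,0,50]]]'; python3 -m crank '[[[0,0,-40,0,50],[0,0,-80,0,50],[0,0,-120,0,50],[0,0,-160,0,50],[0,0,-180,0,50]]]' >/dev/null
python3 -m crank '[[[0,-200,0,0,50],[0,-200,0,0,50],[0,-200,0,0,50],[0,-200,0,0,50],[0,-200,0,0,50]]]'>/dev/null
python3 -m crank '[[[60,-100,0,0,50],[60,-100,0,0,50],[60,-100,0,0,50],[60,-100,0,0,50],[60,-100,0,0,50]]]'
python3 - <<'E'
from h import *
from station import optics
o=[]
for n in("top","side"):
    d=optics.get_image(n);pickle.dump(d,open(f"pics/{n}3.pkl","wb"))
    o.append(d["pixels"][90:390,150:530,::-1])
cv2.imwrite("pics/c3.png",np.hstack(o))
E
```

```text
time_s: 7.63
tool_pos: [457.1, -251.7, 16.8]
orientation: [-0.161, 0.987, -0.001, 0.001]
ft_force: [-0.1, -0.1, 0.5]
opening: 49.8
gripper_force: 0.0
time_s: 8.88
tool_pos: [528.3, -498.5, 194.4]
orientation: [-0.105, 0.994, -0.026, -0.029]
ft_force: [1.0, 0.1, 0.3]
opening: 50.0
gripper_force: 0.0
```

View pics/c3.png

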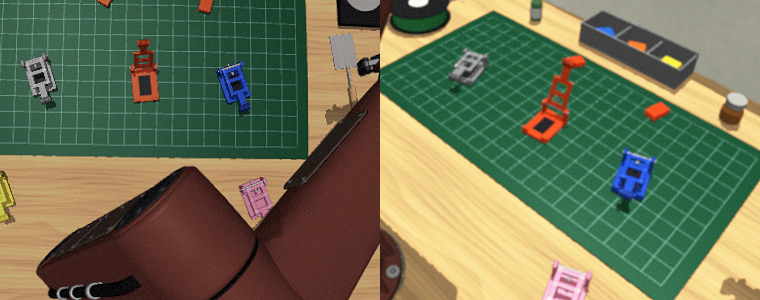

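The picture shows the orange stand open (roller at about (292,134) in the top view), the blue one folded flat, and the grey one still folded. The arm is clear of all three.

```bash
python3 -m crank '[[[0,0,0,0,50],[0,0,0,0,50],[0,0,0,0,50]]]'; python3 -c "
from station import robot,readout
print(readout.state()['joint_velocities'].round(3));print(robot.sign_off())"
```

```text
time_s: 9.23
tool_pos: [529.0, -496.2, 194.9]
orientation: [-0.106, 0.994, -0.026, -0.029]
ft_force: [0.8, -0.8, -0.2]
opening: 49.9
gripper_force: 0.0
[-0.     0.001 -0.005 -0.002 -0.003  0.   ]
the job is handed in; nothing more can be done
None
```

The orange stand is snapped open, the blue stand is folded flat and the grey stand is still folded; I handed the job in at about 9 s with the arm clear, judging the end states from the final pictures rather than measuring the angles.

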